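# Load the ferrule dispenser with a tipping chute

### The arm

A 6-joint arm with a two-finger parallel gripper is mounted at the origin on the work surface. World frame = base frame: x ahead of the robot, y to its left, z up, the work surface at z = 0. Lengths are in m, angles in rad, forces in N, time in s.
With the tool pointing down it reaches from about 0.4 to 0.825 m from the base axis. Payload 7 kg.
Tool frame: the origin (TCP) lies midway between the tips of the shut fingers; the grasp point (between the pads) lies arm.hold_point_z behind it (arm.hold_point_z is the distance from the TCP to the grasp point, in m); z points along the fingers, y is the line along which they close (so a half turn about z gives the same grasp; the last joint's range is limited). The gripper opens to 88 mm and grips with 3 to 60 N. Pads are 19 mm wide; open, the fingers measure 130 mm over their backs; the gripper's body (78 mm by 193 mm) begins 47 mm behind the grasp point.
Start: joints at [-1.058, 0.359, 0.012, 0, -1.224, -0.288], TCP at [0.15, -0.658, 0.227] pointing down, gripper open.
Joint ranges: [-3.07, 3.07], [-1.43, 2.12], [-1.02, 1.25], [-3.03, 1.67], [-3.05, -0], [-3.03, 3.03]. Speed limits (rad/s): [2.39, 2.39, 3.01, 3.14, 3.14, 3.14].

### API

Orientations are given as [roll, pitch, yaw] about the fixed x, y, z axes, in that order (R = Rz(yaw) Ry(pitch) Rx(roll)).
In Python, from station import arm gives the robot as it stands.
- The arm moves only by the shell command python3 -m crank 'ROWS' [OPENING] [FORCE]. ROWS is JSON, a list that holds one entry, the list of rows, each a list of 4 numbers: the shift along the tool's x, y, z in units of 25 mm (1.0 is 25 mm), then the turn about the tool's z in units of 5 degrees (1.0 is 5 degrees). A call has 1 to 12 rows; each row is the pose to reach, as a shift and turn from the pose commanded when the call began, along the tool's axes at that moment; what a row does not reach only later rows make up. A row lasts 1/8 s, in which the tool goes at most 62.5 mm and 10.7 degrees, less where a joint would pass 70% of its speed; a pose out of reach is approached as far as the arm can. A call with a gripper value outside its range is refused whole. OPENING is the closure, from 0 (fully open) to 1 (shut), set as the call begins (- or left out, the last holds). The fingers move at their own pace and stop on an object; FORCE is the grip in N (left out, the last holds). Time passes only in rows, so rows that repeat a pose let the fingers close. It gives the time, the measured TCP pose, the force, the opening and the grip force at its end, in the units of the state.
- arm.get_state(): the state, without advancing time (a new reading comes with each control period).
- arm.grab_frame(name): name is "scene" or "top" or "wrist"; returns (picture, depth): 480x640x3 uint8, red, green, blue; 480x640 float32, m along the optical axis (not along the pixel's ray), 0 where there is no reading.
- arm.get_calibration(name): a dict with "mtx" (3x3 intrinsics, pixels), "R" (3x3) and "t" (3): a world point X has camera coordinates R X + t; the wrist camera has in their place "mount" (4x4, takes a point from camera to tool coordinates, whose origin is the TCP and whose axes are the flange's). Camera axes: x right, y down, z forward; pixel columns grow to the right and rows downward; lengths in m; the calibration is good to about 2 mm. A picture is of the moment at which its call begins: read the wrist's pose just before it. get_calibration takes no time and is no camera call.
- arm.job_done(): hands the job in; it is judged then, once.
Trained networks look in the newest picture that a camera, given by its name, has taken for a name from the list of things; names that differ only in an ending like _2 or _b are one class to them, and where a whole thing is asked for, a point or a joint stands for the part that bears it (a point fixed in the world has none). Each returns a list of dicts, best first, with "score" (0 to 1); they miss things now and then, are a little off and sometimes report something else, mostly with a low value. They report only what shows in the picture. A call takes as long as a camera call. They do not tell look-alikes from the thing itself.
- arm.recognise(thing, camera): "extent" ([left, top, width, height] in pixels, round what is visible of it).
- arm.trace(thing, camera): "mask" (480x640 bool, what is visible of it) and "extent" ([left, top, width, height] in pixels, round what is visible of it).
The state is a dict: "t": time; "q": joint angles; "qd": joint speeds; "joint_efforts": joint torques, N m; "eef_pos": TCP position; "ee_rot": TCP orientation; "force": force on the tool from outside, world axes, zero at the start; "moment": the same for the moment, N m; "width": finger opening in m; "gripper_force": force on a finger pad.
Only numpy, scipy, OpenCV 4.12 (cv2) and the standard library are available. Lean on these libraries where they do the work, as an engineer would, in place of code of your own. Each camera call takes 0.05 s, during which the arm holds its last target. There are 200 camera calls.

### The job

Load the four brass ferrules from the wooden chute into the dispenser: pick up the chute by its handle, press the dispenser's sprung filler neck down with the underside of the chute's nose before any ferrule leaves it, gently and without ramming the neck against its stop, and keep it down while you tip the chute so that all four slide into the magazine below the shutter. Then set the empty chute flat on the bench and leave everything else where it stands.

Things in the scene. Friction and masses are not known exactly. Their poses are not given: they have to be found in the camera images.
- chute_grip (a point): Pale wooden chute standing flat: an open-topped straight channel with a block handle bridging it. Point: centre of the handle block, 56 mm above the chute's flat underside; x along the channel to its open nose, z up. Block: 20 mm along x, 34 mm along y, from 38 to 76 mm above the underside; grip from above, fingers closing along x. Chute about 0.22 kg empty.
- chute_nose (a point): Underside of the chute at its open nose tip, mid-width: 80 mm ahead (+x) of chute_grip and 56 mm below it; same axes. Channel: 150 mm long (closed rear end at x = -70 mm from chute_grip), 26 mm wide inside, 34 outside, floor 4 mm thick, walls up to 28 mm above the underside. Foot plate 64 mm wide, 4 mm thick, level with the underside, from x = -70 to -8 mm.
- stand_top (a point): Ferrule dispenser, fixed: 120 mm square green foot, on it a magazine 74 mm square with see-through sides, on top a square steel filler neck. Point: on the upright centre line, 30 mm above the bench; axes are the dispenser's, z up. Magazine inside: 62 x 62 mm, floor 6 to 46 mm above this point, shutter 97 mm above the floor. Flat shutter pockets jut out to 82 mm along +x and -x.
- rim_low (a point): Centre of the neck's mouth at the LOWEST height its rim can have, 153 mm above stand_top, same axes; it does not follow the rim. The magazine is clamped at a height that differs each time: the rim stands 0 to 40 mm above this point; find it by touch. Mouth 50 x 50 mm inside, sides along x and y; flat rim 10 mm wide (70 x 70 mm outside). The pockets' tops are 42 mm below the rim.
- neck_axis (a point): Point at bench height under the middle of the neck. The neck is sprung: it starts to sink at about 2.5 N, takes 0.35 N more per mm and meets a hard stop after 12 mm (7 N); over 12 N damages it. Sinking it parts the shutter's two leaves along +x and -x, each 3.75 mm per mm; ferrules pass freely when it is 6 mm or more down. Let go, it rises and the shutter closes.
- ferrule0_center (a point): Brass ferrule, a plain short cylinder 20 mm across and 16 mm tall, 18 g, standing loose in the chute at the start; this point is its centre, z along its axis. The first in line from the chute's closed rear end; the others follow 24 mm apart towards the nose. They slide when the chute is tilted 13 to 21 degrees; 35 to 40 empties it.
- ferrule1_center (a point): Brass ferrule, a plain short cylinder 20 mm across and 16 mm tall, 18 g, standing loose in the chute at the start; this point is its centre, z along its axis. The four are alike.
- ferrule2_center (a point): Brass ferrule, a plain short cylinder 20 mm across and 16 mm tall, 18 g, standing loose in the chute at the start; this point is its centre, z along its axis. The four are alike.
- ferrule3_center (a point): Brass ferrule, a plain short cylinder 20 mm across and 16 mm tall, 18 g, standing loose in the chute at the start; this point is its centre, z along its axis. The four are alike.
- mallet: Bystander: turner's mallet, dark wooden head 62 mm across, 215 mm long, lying; origin under its middle.
- oil: Bystander: amber oil bottle with a black cap, 60 mm across, 140 mm tall; origin at the centre of its underside.
- sander: Bystander: cork sanding block, 70 x 45 x 30 mm; origin at the centre of its underside.
- blank: Bystander: square light-wood turning blank, 45 x 45 x 90 mm, standing; origin at the centre of its underside.
- bowl: Bystander: turned dark wooden bowl, 110 mm across, 50 mm tall; origin at the centre of its underside.
- bobbin: Bystander: small turned bobbin, 40 mm across, 58 mm tall, standing; origin at the centre of its underside.
There are look-alikes about, which are no part of the job. What is shaped like the part that bears stand_top but blue is not meant. What is shaped like the part that bears chute_grip but blue is not meant.

How it is judged:
On the way, in this order (a step that is already met when the one before it is completed fails the run):
1. the chute's nose presses on the neck, with all four ferrules still in the chute (contact force between chute and stand above 1.5 N and x of ferrule0_center in the frame of chute_grip between -0.07 and 0.08 m and y of ferrule0_center in the frame of chute_grip between -0.016 and 0.016 m and z of ferrule0_center in the frame of chute_grip between -0.056 and -0.025 m and x of ferrule1_center in the frame of chute_grip between -0.07 and 0.08 m and y of ferrule1_center in the frame of chute_grip between -0.016 and 0.016 m and z of ferrule1_center in the frame of chute_grip between -0.056 and -0.025 m and x of ferrule2_center in the frame of chute_grip between -0.07 and 0.08 m and y of ferrule2_center in the frame of chute_grip between -0.016 and 0.016 m and z of ferrule2_center in the frame of chute_grip between -0.056 and -0.025 m and x of ferrule3_center in the frame of chute_grip between -0.07 and 0.08 m and y of ferrule3_center in the frame of chute_grip between -0.016 and 0.016 m and z of ferrule3_center in the frame of chute_grip between -0.056 and -0.025 m), for 0.2 s.
2. all four ferrules are in the magazine, below the shutter, with the chute's nose still on the neck (contact force between chute and stand above 0.5 N and x of ferrule0_center in the frame of stand_top between -0.033 and 0.033 m and y of ferrule0_center in the frame of stand_top between -0.033 and 0.033 m and z of ferrule0_center in the frame of stand_top between 0.005 and 0.107 m and x of ferrule1_center in the frame of stand_top between -0.033 and 0.033 m and y of ferrule1_center in the frame of stand_top between -0.033 and 0.033 m and z of ferrule1_center in the frame of stand_top between 0.005 and 0.107 m and x of ferrule2_center in the frame of stand_top between -0.033 and 0.033 m and y of ferrule2_center in the frame of stand_top between -0.033 and 0.033 m and z of ferrule2_center in the frame of stand_top between 0.005 and 0.107 m and x of ferrule3_center in the frame of stand_top between -0.033 and 0.033 m and y of ferrule3_center in the frame of stand_top between -0.033 and 0.033 m and z of ferrule3_center in the frame of stand_top between 0.005 and 0.107 m), for 0.1 s.
At the end, for the whole second after the job is handed in: All four ferrules lie inside the magazine, below the shutter; the chute stands flat on the bench (handle centre 50 to 62 mm above it, tilted less than 0.09 rad), released and at rest (x of ferrule0_center in the frame of stand_top between -0.033 and 0.033 m and y of ferrule0_center in the frame of stand_top between -0.033 and 0.033 m and z of ferrule0_center in the frame of stand_top between 0.005 and 0.107 m and x of ferrule1_center in the frame of stand_top between -0.033 and 0.033 m and y of ferrule1_center in the frame of stand_top between -0.033 and 0.033 m and z of ferrule1_center in the frame of stand_top between 0.005 and 0.107 m and x of ferrule2_center in the frame of stand_top between -0.033 and 0.033 m and y of ferrule2_center in the frame of stand_top between -0.033 and 0.033 m and z of ferrule2_center in the frame of stand_top between 0.005 and 0.107 m and x of ferrule3_center in the frame of stand_top between -0.033 and 0.033 m and y of ferrule3_center in the frame of stand_top between -0.033 and 0.033 m and z of ferrule3_center in the frame of stand_top between 0.005 and 0.107 m and height (world z) of chute_grip between 0.05 and 0.062 m and angle between chute_grip's own z axis and vertical below 0.09 rad and linear speed of chute below 0.02 m/s); the robot touches nothing.
It fails at once if the chute presses on the dispenser with more than 12 N (ramming the neck against its stop) (contact force between chute and stand above 12 N).
It fails at once if the robot itself pushes the dispenser with more than 15 N (contact force between the arm and stand above 15 N).
It fails at once if a bystander is moved by more than 30 mm (distance of any of mallet, oil, sander, blank, bowl, bobbin from where it was at the start of the episode above 0.03 m).
It also fails if it takes over 69 s, if anything falls off the work surface, if the arm or the gripper's body presses on something with over 40 N, if the wrist force passes 120 N, or if a joint passes its speed limit or range.

## Working session

There is one attempt and no reset: what is moved stays moved. The work goes in short steps, Python scripts to look and compute and a shell command to move; the robot and the scene stay as the last step left them, time stands still between calls to the robot, and variables do not carry over. Pictures are saved under pics/ and viewed, at most 10 in all, crops included, and the job is handed in when it is done.

```bash
ls; mkdir -p pics; python3 - <<'E'
from station import arm
import cv2
for n in ("scene","top"):
    im,d=arm.grab_frame(n); cv2.imwrite(f"pics/{n}0.png",im[...,::-1])
    for th in ("chute_grip","stand_top","chute_nose","ferrule0_center","mallet","oil","sander","blank","bowl","bobbin"):
        print(n,th,[(round(r["score"],2),[int(v) for v in r["extent"]]) for r in arm.recognise(th,n)])
s=arm.get_state(); print(s, arm.hold_point_z)
for n in("scene","top"): print(arm.get_calibration(n))
E
python3 -m crank --help
```

```text
pics
scene chute_grip [(0.88, [212, 205, 58, 35]), (0.77, [220, 164, 18, 32]), (0.36, [128, 227, 38, 35])]
scene stand_top [(0.85, [324, 208, 72, 105]), (0.58, [266, 293, 77, 105])]
scene chute_nose [(0.97, [211, 206, 56, 36]), (0.66, [222, 164, 18, 36])]
scene ferrule0_center [(0.28, [321, 209, 73, 110])]
scene mallet [(0.88, [453, 273, 95, 39])]
scene oil [(0.92, [382, 353, 36, 58])]
scene sander [(0.63, [290, 244, 32, 27])]
scene blank [(0.85, [238, 298, 24, 35]), (0.3, [210, 206, 56, 35])]
scene bowl [(0.72, [125, 227, 40, 34])]
scene bobbin [(0.64, [273, 277, 18, 22])]
top chute_grip [(0.93, [449, 292, 50, 62]), (0.9, [387, 235, 48, 60])]
top stand_top [(0.76, [230, 120, 51, 71]), (0.71, [235, 214, 53, 74])]
top chute_nose [(0.71, [447, 291, 54, 57]), (0.66, [387, 234, 49, 58])]
top ferrule0_center [(0.36, [395, 279, 6, 7])]
top mallet [(0.83, [105, 281, 68, 72])]
top oil [(0.89, [169, 164, 27, 32])]
top sander [(0.73, [312, 247, 24, 33])]
top blank [(0.58, [308, 152, 24, 33])]
top bowl [(0.71, [446, 159, 45, 39])]
top bobbin [(0.71, [313, 205, 16, 19])]
{'t': 1.1, 'q': array([-
[... 718 characters left out ...]
.        , 465.01567701, 237.6293874 ],
       [  0.        ,   0.        ,   1.        ]]), 'R': array([[-0.56234459,  0.8266577 , -0.02013991],
       [ 0.58678738,  0.38177218, -0.71409423],
       [-0.58262264, -0.41338487, -0.69975982]]), 't': array([ 0.24489411, -0.21076154,  1.50082939])}
{'mtx': array([[614.32736044,   0.        , 318.8478446 ],
       [  0.        , 614.32736044, 237.99689107],
       [  0.        ,   0.        ,   1.        ]]), 'R': array([[ 0.00894648, -0.99964616,  0.02505021],
       [-0.99075508, -0.0122526 , -0.13510824],
       [ 0.13536736, -0.02360988, -0.99051413]]), 't': array([0.0152324 , 0.53193305, 1.53091582])}invalid input: not JSON, or not a number
```

View pics/top0.png

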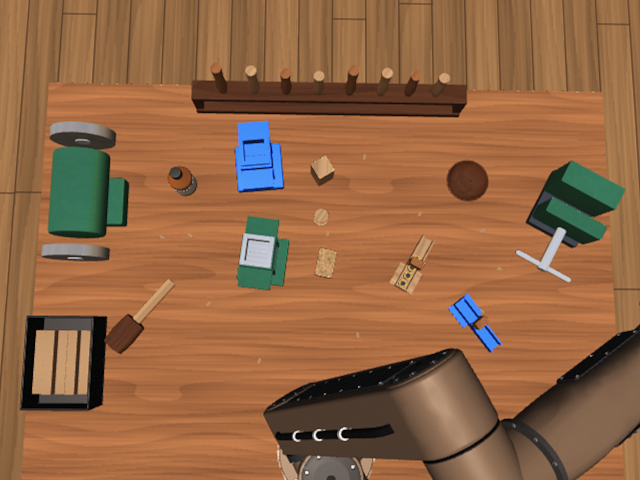

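View pics/scene0.png

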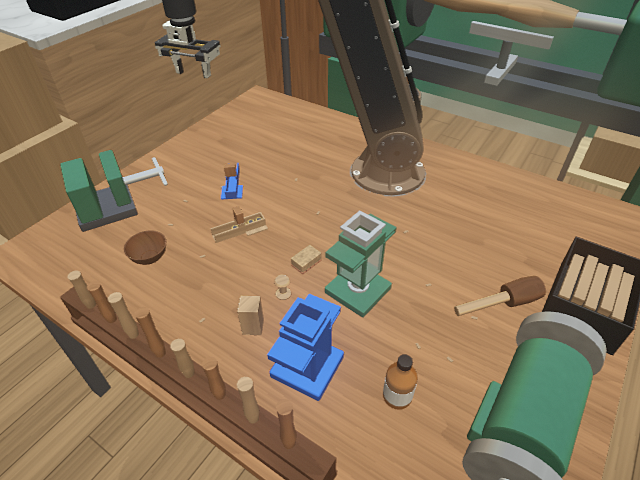

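```bash
cat > h.py <<'E'
from station import arm
import numpy as np, cv2
from scipy.spatial.transform import Rotation as Ro
def cloud(n):
    c=arm.get_calibration(n) ; st=arm.get_state() if n=="wrist" else None
    im,d=arm.grab_frame(n); K=c["mtx"]
    v,u=np.mgrid[:480,:640]; p=np.dstack([(u-K[0,2])/K[0,0]*d,(v-K[1,2])/K[1,1]*d,d])
    if n=="wrist":
        p=p@c["mount"][:3,:3].T+c["mount"][:3,3]
        X=p@Ro.from_euler("xyz",st["ee_rot"]).as_matrix().T+st["eef_pos"]
    else: X=(p-c["t"])@c["R"]
    X[d==0]=np.nan
    return im,X
def rect(P):
    r=cv2.minAreaRect((P[:,:2]*1000).astype(np.float32)); return [np.round(a,1) for a in r[:2]],round(r[2],1)
E
python3 - <<'E'
from h import *
im,X=cloud("top")
hsv=cv2.cvtColor(im,cv2.COLOR_RGB2HSV)
def box(l,t,w,h):
    m=np.zeros((480,640),bool); m[t:t+h,l:l+w]=1; return m
Z=X[...,2]
b=box(380,228,62,72)
for lo,hi in((.015,.034),(.060,.085)):
    P=X[b&(Z>lo)&(Z<hi)]; print("chute",lo,len(P),P.mean(0).round(4),rect(P))
P=X[b&(Z>.060)];print("handle top z",np.median(P[:,2]))
b=box(225,205,75,90); grn=(hsv[...,0]>40)&(hsv[...,0]<90)&(hsv[...,1]>80)
P=X[b&~grn&(Z>.165)&(hsv[...,1]<60)]; print("rim",len(P),P.mean(0).round(4),np.percentile(P[:,2],[5,50,95]),rect(P))
P=X[b&grn&(Z>.02)&(Z<.04)]; print("foot",len(P),rect(P))
P=X[b&grn&(Z>.1)]; print("pockets",len(P),np.percentile(P[:,2],[5,50,95]),rect(P))
for n in("mallet","oil","sander","blank","bowl","bobbin"):
    r=arm.recognise(n,"top")[0]["extent"]; print(n,np.nanmedian(X[box(*map(int,r))&(Z>.012)],0).round(3))
cv2.imwrite("pics/c.png",np.hstack([cv2.resize(im[210:300,220:310],(400,400)),cv2.resize(im[225:305,375:455],(400,400))])[...,::-1])
E
```

```text
chute 0.015 358 [ 0.46  -0.216  0.024] ([array([ 473.7, -225. ]), array([ 35.1, 150.8])], 60.4)
chute 0.06 125 [ 0.4687 -0.2216  0.0736] ([array([ 469.5, -222.8]), array([33.9, 20.7])], 60.3)
handle top z 0.07412508573601251
rim 1016 [0.4797 0.1661 0.199 ] [0.16915295 0.20934468 0.2244904 ] ([array([478.9, 165.3]), array([71. , 72.2])], 83.4)
foot 389 ([array([477.4, 162. ]), array([116. , 116.2])], 81.8)
pockets 1286 [0.17275237 0.1794316  0.18638703] ([array([477.1, 163.6]), array([ 75.2, 162.1])], 82.7)
mallet [0.308 0.481 0.045]
oil [0.664 0.362 0.094]
sander [0.471 0.004 0.029]
blank [0.699 0.016 0.087]
bowl [ 0.701 -0.374  0.029]
bobbin [0.588 0.018 0.056]
```

View pics/c.png

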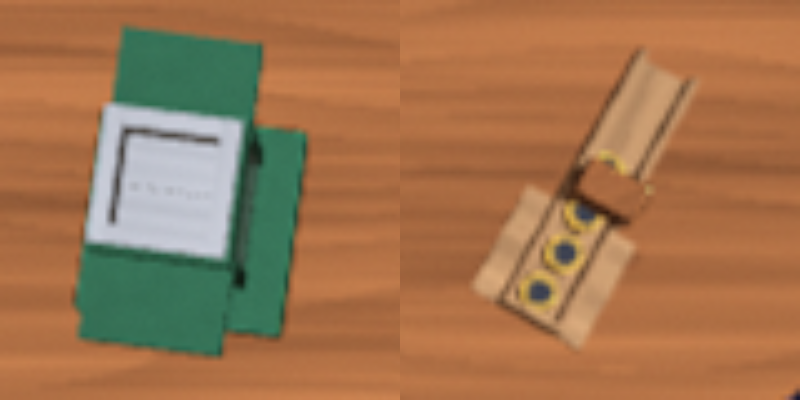

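The green dispenser (top image px 263,250) and the pale chute holding ferrules (412,264) are the right ones. The blue dispenser (260,155), blue chute (475,322) and green headstock (575,205) are not. The moves offer no tilt, so I'll test what the arm does at its reach limit.

```bash
python3 -m crank '[[[0,-2.5,0,0],[0,-5,0,0],[0,-7.5,0,0],[0,-10,0,0],[0,-10,0,0],[0,-10,0,0]]]'; python3 -c "
from station import arm; s=arm.get_state(); print(s['q'].round(3),s['eef_pos'].round(3),s['ee_rot'].round(3))"
```

```text
t: 2.2
eef_pos: [0.206, -0.9018, 0.2234]
ee_rot: [3.138, -0.001, -2.917]
force: [0.9, 0.5, 0.1]
width: 0.0875
gripper_force: 0.0
[-1.137  0.827  0.816  0.    -1.564 -0.209] [ 0.206 -0.902  0.223] [ 3.138e+00 -1.000e-03 -2.917e+00]
```

```bash
python3 -m crank '[[[0,-2.5,0,0],[0,-5,0,0],[0,-7.5,0,0],[0,-7.5,0,0]]]'; python3 -c "
from station import arm; s=arm.get_state(); print(s['q'].round(3),s['eef_pos'].round(3),s['ee_rot'].round(3))"
```

```text
t: 2.7
eef_pos: [0.2284, -0.9985, 0.2003]
ee_rot: [-3.078, -0.005, -2.917]
force: [-0.4, 0.1, 1.8]
width: 0.0879
gripper_force: 0.0
[-1.151  1.066  1.25   0.018 -1.693 -0.192] [ 0.228 -0.998  0.2  ] [-3.078 -0.005 -2.917]
```

```bash
python3 -m crank '[[[0,-2.5,0,0],[0,-5,0,0],[0,-5,0,0],[0,-5,0,0]]]'; python3 -c "
from station import arm; s=arm.get_state(); print(s['q'].round(3),s['eef_pos'].round(3),s['ee_rot'].round(3))";python3 -m crank '[[[0,2.5,0,0],[0,5,0,0],[0,5,0,0]]]'; python3 -c "
from station import arm; s=arm.get_state(); print(s['q'].round(3),s['eef_pos'].round(3),s['ee_rot'].round(3))"
```

```text
t: 3.2
eef_pos: [0.2355, -1.0308, 0.1749]
ee_rot: [-3.019, -0.011, -2.918]
force: [0.6, -0.4, 0.6]
width: 0.0875
gripper_force: 0.0
[-1.151  1.098  1.251  0.035 -1.606 -0.192] [ 0.235 -1.031  0.175] [-3.019 -0.011 -2.918]
t: 3.58
eef_pos: [0.2072, -0.9085, 0.1593]
ee_rot: [-3.019, -0.012, -2.917]
force: [1.4, -0.6, 0.8]
width: 0.0874
gripper_force: 0.0
[-1.123  0.755  0.515  0.041 -1.214 -0.235] [ 0.207 -0.908  0.159] [-3.019 -0.012 -2.917]
```

```bash
cat > kin.py <<'E'
import numpy as np
from scipy.optimize import least_squares
from scipy.spatial.transform import Rotation as Ro
def E(a,t): return Ro.from_euler(a,t).as_matrix()
lo=np.array([-3.07,-1.43,-1.02,-3.03,-3.05,-3.03]);hi=np.array([3.07,2.12,1.25,1.67,0,3.03])
def fk(q,p,s4=1,s6=1):
    h,L1,e,L2,y0,yw,Lt,xw=p
    x=np.array([0,y0,h])+E('y',q[1])@[0,0,L1]
    R=E('y',q[1]-q[2]); x=x+R@[L2,0,e]
    R=R@E('x',s4*q[3])@E('y',-q[4]); x=x+R@[Lt,yw,xw]
    R=R@E('x',s6*q[5])
    B=E('z',q[0]); R=B@R; x=B@x
    return x,R  # columns: tool z, ., .
D=[([-1.0579,.35858,.01189,0,-1.22411,-.2881],[.15044,-.65799,.22657],[3.14158,0,-2.9168]),
([-1.137,.827,.816,0,-1.564,-.209],[.206,-.902,.223],[3.138,-.001,-2.917]),
([-1.151,1.066,1.25,.018,-1.693,-.192],[.228,-.998,.2],[-3.078,-.005,-2.917]),
([-1.151,1.098,1.251,.035,-1.606,-.192],[.2355,-1.0308,.1749],[-3.019,-.011,-2.918]),
([-1.123,.755,.515,.041,-1.214,-.235],[.2072,-.9085,.1593],[-3.019,-.012,-2.917])]
E
python3 - <<'E'
from kin import *
for s4 in(1,-1):
  def res(p,full=False):
    o=[]
    for q,x,r in D:
        X,R=fk(q,p,s4); T=E('xyz',r)
        o+=list(X-x)+list(.3*(R[:,0]-T[:,2]))
    return np.array(o)
  for nm,fix in(("both",[]),("y0",[5]),("yw",[4])):
    m=np.ones(8);m[fix]=0
    f=least_squares(lambda p:np.r_[res(p*m),1e-4*(p-[.27,.6,0,.46,0,0,.44,0])],[.27,.6,0,.46,-.1,-.1,.44,0])
    print(s4,nm,(f.x*m).round(4),"rms mm",1e3*np.sqrt(np.mean(res(f.x*m)**2)).round(5))
for q,x,r in D[:1]+D[-1:]:
    X,R=fk(q,[.27,.6,0,.46,0,-.19,.44,0]); T=E('xyz',r); print((R.T@T).round(2))
    X,R=fk(q,[.27,.6,0,.46,0,-.19,.44,0],1,-1); print((R.T@T).round(2))
E
```

```text
1 both [ 0.0373  0.636   0.0184  0.4867 -0.6672  0.4637  0.2582 -0.0411] rms mm 7.58
1 y0 [ 0.1616  0.5925 -0.0084  0.4553 -0.2047  0.      0.3245  0.0183] rms mm 7.83
1 yw [ 0.216   0.5733 -0.0202  0.4415  0.     -0.2052  0.3534  0.0445] rms mm 8.09
-1 both [ 0.1947  0.6029  0.0016  0.4637  0.0105 -0.2025  0.3765 -0.001 ] rms mm 0.19
-1 y0 [ 0.249   0.5839 -0.0101  0.4499 -0.1915  0.      0.4055  0.0249] rms mm 0.88
-1 yw [ 1.975e-01  6.019e-01  1.000e-03  4.629e-01  0.000e+00 -1.920e-01
  3.780e-01  3.000e-04] rms mm 0.2
[[ 0.   -0.    1.  ]
 [-0.84  0.54  0.  ]
 [-0.54 -0.84 -0.  ]]
[[ 0. -0.  1.]
 [-1.  0.  0.]
 [-0. -1. -0.]]
[[-0.08  0.02  1.  ]
 [-0.9   0.43 -0.08]
 [-0.43 -0.9  -0.02]]
[[-0.08  0.02  1.  ]
 [-1.   -0.03 -0.07]
 [ 0.03 -1.    0.02]]
```

```bash
cat >> kin.py <<'E'
P=[.1975,.6019,.001,.4629,0,-.192,.378,0]
def fkT(q):
    x,R=fk(q,P,-1,-1); return x,np.c_[-R[:,1],-R[:,2],R[:,0]]
def ik(q0,x,R,w=.3,reg=1e-3):
    def f(q):
        X,T=fkT(q); return np.r_[X-x,w*Ro.from_matrix(R@T.T).as_rotvec(),reg*(q-q0)]
    return least_squares(f,np.clip(q0,lo+1e-6,hi-1e-6),bounds=(lo,hi),xtol=1e-7).x
def err(q,x,R):
    X,T=fkT(q); return 1e3*np.linalg.norm(X-x),np.degrees(Ro.from_matrix(R@T.T).magnitude())
def toolR(psi,a,ysign,cx):
    "fingers head azimuth psi tilt a (deg); tool y = ysign*horizontal dir cx(deg)"
    p,a,c=np.radians([psi,a,cx]); z=np.array([np.sin(a)*np.cos(p),np.sin(a)*np.sin(p),-np.cos(a)])
    y=ysign*np.array([np.cos(c),np.sin(c),0]); y-=z*(y@z); y/=np.linalg.norm(y)
    return np.c_[np.cross(y,z),y,z]
E
python3 - <<'E'
from kin import *
x,T=fkT(D[-1][0]); print(x,Ro.from_matrix(T).as_euler('xyz').round(3))
q=np.array(D[2][0]); x,T=fkT(q)
for w in(.1,.2,.3,.5,1):
    r=ik(q,x+T@[0,-.125,0],T,w); X,R=fkT(r); print(w,r.round(3),X.round(4),Ro.from_matrix(R).as_euler('xyz').round(3))
S=np.array([.478,.164,.224]); G=np.array([.4695,-.2228,.066])
for a in(35,45):
 for psi,sg in((60.4,-1),(-119.6,1)):
  for ys in(1,-1):
   best=None
   for k in range(12):
    rng=np.random.default_rng(k); q=ik(lo+(hi-lo)*rng.random(6),G,toolR(psi,a,ys,-29.6),reg=1e-4)
    e=err(q,G,toolR(psi,a,ys,-29.6))
    if e[0]>2 or e[1]>2: continue
    # at stand: rotate about tool z in world by sg*phi, keep nose at S
    R0=toolR(psi,a,ys,-29.6); out=[];C0=E('z',np.radians(-29.6)); qq=q
    for u in np.linspace(0,1,6):   # carry
        qq=ik(qq,G+[0,0,.25*min(1,3*u)]+u*(S-G-C0@[.08,0,-.056])*[1,1,0],R0)
    for phi in range(0,66,13):
        Q=Ro.from_rotvec(-R0[:,2]*np.radians(sg*phi)).as_matrix(); C=Q@C0
        x=S-C@[.08,0,-.066]; qq=ik(qq,x,Q@R0); out.append(err(qq,x,Q@R0))
    m=np.max(out,0); 
    if best is None or m.sum()<best[0]: best=(m.sum(),q.round(2),qq.round(2),m.round(1),k)
   print(a,psi,ys,best)
E
```

```text
[ 0.20728077 -0.90812497  0.15929408] [-3.019 -0.012 -2.917]
0.1 [-1.144  1.101  1.25   0.104 -1.377 -0.204] [ 0.2542 -1.1128  0.2059] [-2.784 -0.032 -2.922]
0.2 [-1.145  1.098  1.25   0.09  -1.424 -0.2  ] [ 0.2504 -1.0963  0.1998] [-2.831 -0.028 -2.921]
0.3 [-1.147  1.096  1.25   0.074 -1.475 -0.197] [ 0.2462 -1.0778  0.1931] [-2.883 -0.023 -2.92 ]
0.5 [-1.149  1.095  1.25   0.051 -1.552 -0.193] [ 0.2398 -1.0498  0.183 ] [-2.962 -0.016 -2.918]
1 [-1.152  1.096  1.25   0.029 -1.625 -0.191] [ 0.2337 -1.0229  0.1738] [-3.038 -0.009 -2.917]
35 60.4 1 (np.float64(152.73442824431714), array([-0.58,  0.4 , -0.25, -0.7 , -1.09, -2.69]), array([ 0.27, -0.16, -0.7 , -2.24, -0.  , -3.03]), array([113.2,  39.6]), 8)
35 60.4 -1 (np.float64(0.001230059341530338), array([-0.58,  0.4 , -0.25, -0.7 , -1.09,  0.45]), array([ 0.5 , -0.15, -0.35, -0.41, -0.88, -1.96]), array([0., 0.]), 8)
35 -119.6 1 (np.float64(0.0006745595332942672), array([ 0.23,  0.44, -0.66,  0.53, -0.99,  1.98]), array([ 0.81,  0.3 , -0.08,  0.14, -1.79,  2.94]), array([0., 0.]), 0)
35 -119.6 -1 (np.float64(0.0006751312006653728), array([ 0.23,  0.44, -0.66,  0.53, -0.99, -1.16]), array([ 0.81,  0.3 , -0.08,  0.14, -1.79, -0.2 ]), array([0., 0.]), 5)
45 60.4 1 (np.float64(146.61737093648324), array([-0.7 ,  0.48, -0.19, -0.83, -1.23, -2.53]), array([-0.33,  0.11, -0.76, -1.77, -1.02, -3.03]), array([112. ,  34.6]), 8)
45 60.4 -1 (np.float64(0.001586932616928808), array([-0.7 ,  0.48, -0.19, -0.83, -1.23,  0.61]), array([ 0.29, -0.15, -0.34, -0.68, -0.89, -1.64]), array([0., 0.]), 6)
45 -119.6 1 (np.float64(0.000642450728152609), array([ 0.29,  0.52, -0.65,  0.58, -1.1 ,  1.88]), array([ 0.82,  0.41, -0.01,  0.18, -1.91,  2.93]), array([0., 0.]), 2)
45 -119.6 -1 (np.float64(0.0006428565344667105), array([ 0.29,  0.52, -0.65,  0.58, -1.1 , -1.26]), array([ 0.82,  0.41, -0.01,  0.18, -1.91, -0.21]), array([0., 0.]), 1)
```

```bash
cat >> kin.py <<'E'
def rel(st,x,R=None):
    "shift rows (units) from state to world x; turn units about tool z toward R"
    T=E('xyz',st['ee_rot']); d=T.T@(np.array(x)-st['eef_pos'])/.025; n=int(np.ceil(np.linalg.norm(d)/2.5))
    t=None
    if R is not None: t=np.degrees((Ro.from_matrix(T.T@R)).as_rotvec())
    return d.round(2),n,None if t is None else (t.round(2),(t[2]/5).round(2))
E
python3 - <<'E'
from kin import *
q=np.array(D[-1][0]); x,T=fkT(q)
T1=T@E('z',np.radians(-47))
for tgt,R in(([.6,-.25,.45],T),([.4,.7,.45],T1)):
    x0,_=fkT(q); n=int(np.linalg.norm(np.array(tgt)-x0)/.0625)+1
    _,Rs=fkT(q); rv=Ro.from_matrix(Rs.T@R).as_rotvec()
    for k in range(1,n+1):
        t=x0+(np.array(tgt)-x0)*k/n; Rk=Rs@Ro.from_rotvec(rv*k/n).as_matrix(); q=ik(q,t,Rk,.8)
    print("via",q.round(2),np.round(err(q,tgt,R),1),rel(dict(ee_rot=Ro.from_matrix(Rs).as_euler('xyz'),eef_pos=x0),tgt,R))
q0=q
for az in(45,55,65,75):
  rho=np.hypot(.4,.7); q=q0
  p=rho*np.array([np.cos(np.radians(az)),np.sin(np.radians(az))]); q=ik(q,np.r_[p,.45],T1,.8); 
  for call in range(4):
    x0,Rs=fkT(q)
    for k in range(1,13): q=ik(q,x0+Rs@[-.0625*k,0,0],Rs,.8)
    X,R=fkT(q); z=R[:,2]; print(az,call,q.round(2),X.round(3),"tilt",np.degrees(np.arccos(-z[2])).round(1),"psi",np.degrees(np.arctan2(z[1],z[0])).round(0),"y",R[:,1].round(2))
E
```

```text
via [-0.02  0.23  0.27  0.12 -1.59 -1.32] [0. 0.] (array([-21.03,  20.56, -14.5 ]), 14, (array([-0., -0., -0.]), np.float64(-0.0)))
via [ 1.31  0.71  1.06  0.05 -2.04 -1.82] [0. 0.] (array([-0.65, 38.54, -4.76]), 16, (array([ -0.,   0., -47.]), np.float64(-9.4)))
45 0 [ 1.13  1.1   1.25  0.16 -1.55 -1.63] [0.675 0.846 0.206] tilt 13.5 psi 22.0 y [-0.86  0.5  -0.14]
45 1 [ 1.19  1.2   1.25  0.29 -1.12 -1.74] [0.71  1.009 0.176] tilt 32.8 psi 40.0 y [-0.84  0.51 -0.2 ]
45 2 [ 1.24  1.15  1.25  0.46 -0.88 -1.86] [0.693 1.104 0.336] tilt 51.3 psi 45.0 y [-0.81  0.53 -0.24]
45 3 [ 1.31  1.01  1.25  0.63 -0.77 -1.96] [0.619 1.127 0.595] tilt 68.0 psi 49.0 y [-0.79  0.55 -0.25]
55 0 [ 1.22  1.1   1.25  0.15 -1.55 -1.72] [0.595 0.905 0.203] tilt 13.2 psi 29.0 y [-0.86  0.5  -0.12]
55 1 [ 1.24  1.2   1.25  0.27 -1.12 -1.79] [0.654 1.047 0.179] tilt 32.9 psi 44.0 y [-0.85  0.51 -0.16]
55 2 [ 1.27  1.14  1.25  0.43 -0.87 -1.89] [0.655 1.125 0.346] tilt 51.5 psi 49.0 y [-0.83  0.53 -0.19]
55 3 [ 1.33  0.99  1.25  0.59 -0.76 -1.97] [0.597 1.132 0.611] tilt 68.4 psi 51.0 y [-0.81  0.55 -0.2 ]
65 0 [ 1.31  1.1   1.25  0.14 -1.55 -1.81] [0.509 0.953 0.202] tilt 12.7 psi 36.0 y [-0.86  0.5  -0.09]
65 1 [ 1.29  1.19  1.25  0.26 -1.12 -1.84] [0.595 1.079 0.18 ] tilt 32.6 psi 49.0 y [-0.86  0.5  -0.12]
65 2 [ 1.3   1.13  1.25  0.4  -0.87 -1.91] [0.617 1.144 0.35 ] tilt 51.4 psi 52.0 y [-0.84  0.52 -0.14]
65 3 [ 1.34  0.98  1.25  0.55 -0.76 -1.98] [0.579 1.137 0.618] tilt 68.4 psi 54.0 y [-0.83  0.54 -0.15]
75 0 [ 1.4   1.09  1.25  0.13 -1.57 -1.9 ] [0.417 0.991 0.204] tilt 11.9 psi 42.0 y [-0.87  0.5  -0.07]
75 1 [ 1.34  1.18  1.25  0.24 -1.13 -1.89] [0.534 1.107 0.179] tilt 31.9 psi 53.0 y [-0.86  0.5  -0.07]
75 2 [ 1.33  1.12  1.25  0.37 -0.88 -1.94] [0.58  1.161 0.347] tilt 50.8 psi 55.0 y [-0.86  0.51 -0.09]
75 3 [ 1.35  0.97  1.25  0.51 -0.76 -1.99] [0.563 1.144 0.616] tilt 67.9 psi 56.0 y [-0.85  0.52 -0.1 ]
```

```bash
python3 - <<'E'
from kin import *
x,T=fkT(np.array(D[-1][0])); T1=T@E('z',np.radians(-47))
q0=np.array([ 1.31,0.71,1.06,0.05,-2.04,-1.82])
for az in(80,90):
 for dz in(1.5,3):
  for dy in (0,.8):
   q=ik(q0,np.r_[.78*np.cos(np.radians(az)),.78*np.sin(np.radians(az)),.5],T1,.8); zmin=1
   for call in range(5):
    x0,Rs=fkT(q); d=np.array([-2,dy,-dz if call<2 else -.5]); d=d/np.linalg.norm(d)*.0625
    for k in range(1,13): q=ik(q,x0+Rs@(d*k),Rs,.8); zmin=min(zmin,fkT(q)[0][2])
    X,R=fkT(q); z=R[:,2]; tl=np.degrees(np.arccos(-z[2]))
    print(az,dz,dy,call,X.round(2),"zmin",zmin.round(2),"tilt",tl.round(1),"psi",np.degrees(np.arctan2(z[1],z[0])).round(0),"y",R[:,1].round(2))
    if tl>40: break
E
```

```text
80 1.5 0 0 [0.29 0.87 0.5 ] zmin 0.5 tilt 14.1 psi 48.0 y [-0.87  0.5  -0.05]
80 1.5 0 1 [0.36 0.9  0.65] zmin 0.5 tilt 34.5 psi 56.0 y [-0.87  0.5  -0.05]
80 1.5 0 2 [0.42 0.96 0.77] zmin 0.5 tilt 55.4 psi 58.0 y [-0.86  0.5  -0.06]
80 1.5 0.8 0 [0.15 0.93 0.48] zmin 0.48 tilt 13.7 psi 62.0 y [-0.87  0.49  0.01]
80 1.5 0.8 1 [0.13 0.99 0.62] zmin 0.48 tilt 34.3 psi 70.0 y [-0.88  0.46  0.09]
80 1.5 0.8 2 [0.12 1.07 0.74] zmin 0.48 tilt 55.0 psi 73.0 y [-0.91  0.39  0.16]
80 3 0 0 [0.23 0.78 0.61] zmin 0.51 tilt 13.0 psi 47.0 y [-0.87  0.5  -0.05]
80 3 0 1 [0.24 0.72 0.8 ] zmin 0.51 tilt 31.8 psi 56.0 y [-0.87  0.5  -0.05]
80 3 0 2 [0.35 0.85 0.85] zmin 0.51 tilt 52.5 psi 58.0 y [-0.86  0.5  -0.05]
80 3 0.8 0 [0.13 0.82 0.59] zmin 0.51 tilt 12.9 psi 59.0 y [-0.87  0.49 -0.01]
80 3 0.8 1 [0.09 0.79 0.77] zmin 0.51 tilt 31.9 psi 68.0 y [-0.88  0.47  0.07]
80 3 0.8 2 [0.09 0.95 0.82] zmin 0.51 tilt 52.6 psi 72.0 y [-0.9   0.41  0.14]
90 1.5 0 0 [0.2  0.89 0.51] zmin 0.5 tilt 13.0 psi 55.0 y [-0.87  0.5  -0.02]
90 1.5 0 1 [0.3  0.91 0.65] zmin 0.5 tilt 33.4 psi 61.0 y [-0.87  0.49  0.  ]
90 1.5 0 2 [0.4  0.97 0.76] zmin 0.5 tilt 54.2 psi 61.0 y [-0.87  0.49  0.  ]
90 1.5 0.8 0 [0.06 0.94 0.48] zmin 0.48 tilt 13.3 psi 70.0 y [-0.87  0.49  0.04]
90 1.5 0.8 1 [0.08 0.99 0.62] zmin 0.48 tilt 34.1 psi 76.0 y [-0.88  0.45  0.14]
90 1.5 0.8 2 [0.09 1.07 0.74] zmin 0.48 tilt 54.9 psi 77.0 y [-0.9   0.37  0.22]
90 3 0 0 [0.14 0.79 0.62] zmin 0.51 tilt 12.0 psi 56.0 y [-0.87  0.5  -0.02]
90 3 0 1 [0.19 0.72 0.8 ] zmin 0.51 tilt 30.7 psi 62.0 y [-0.87  0.49  0.01]
90 3 0 2 [0.33 0.86 0.84] zmin 0.51 tilt 51.3 psi 62.0 y [-0.88  0.48  0.01]
90 3 0.8 0 [0.04 0.83 0.59] zmin 0.51 tilt 12.4 psi 68.0 y [-0.87  0.49  0.03]
90 3 0.8 1 [0.04 0.79 0.77] zmin 0.51 tilt 31.6 psi 74.0 y [-0.88  0.46  0.12]
90 3 0.8 2 [0.07 0.95 0.82] zmin 0.51 tilt 52.5 psi 76.0 y [-0.9   0.38  0.21]
```

```bash
python3 -m crank '[[[-21,20.5,-14.5,0],[-21,20.5,-14.5,0],[-21,20.5,-14.5,0],[-21,20.5,-14.5,0],[-21,20.5,-14.5,0],[-21,20.5,-14.5,0],[-21,20.5,-14.5,0],[-21,20.5,-14.5,0],[-21,20.5,-14.5,0],[-21,20.5,-14.5,0],[-21,20.5,-14.5,0],[-21,20.5,-14.5,0]]]'; python3 -c "
from kin import *
from station import arm; s=arm.get_state(); print(s['q'].round(3),rel(s,[.5,.45,.5]))"
```

```text
t: 5.08
eef_pos: [0.5677, -0.3067, 0.4278]
ee_rot: [-3.019, -0.01, -2.918]
force: [1.0, -1.7, 0.5]
width: 0.0876
gripper_force: 0.0
[-0.122  0.209  0.194  0.118 -1.523 -1.227] (array([-4.06, 29.53, -6.58]), 13, None)
```

```bash
python3 -m crank '[[[-4,29.5,-6.5,-9.4],[-4,29.5,-6.5,-9.4],[-4,29.5,-6.5,-9.4],[-4,29.5,-6.5,-9.4],[-4,29.5,-6.5,-9.4],[-4,29.5,-6.5,-9.4],[-4,29.5,-6.5,-9.4],[-4,29.5,-6.5,-9.4],[-4,29.5,-6.5,-9.4],[-4,29.5,-6.5,-9.4],[-4,29.5,-6.5,-9.4],[-4,29.5,-6.5,-9.4]]]'; python3 -c "
from kin import *
from station import arm; s=arm.get_state(); print(s['q'].round(3),rel(s,[.02,.78,.5]))"
```

```text
t: 6.58
eef_pos: [0.499, 0.4367, 0.4971]
ee_rot: [-3.067, -0.094, -2.1]
force: [1.8, 0.4, 0.6]
width: 0.0877
gripper_force: 0.0
[ 1.055  0.359  0.567  0.077 -1.874 -1.562] (array([-2.16, 23.38, -2.07]), 10, None)
```

```bash
python3 -m crank '[[[-2,23.5,-2,0],[-2,23.5,-2,0],[-2,23.5,-2,0],[-2,23.5,-2,0],[-2,23.5,-2,0],[-2,23.5,-2,0],[-2,23.5,-2,0],[-2,23.5,-2,0],[-2,23.5,-2,0]]]' && python3 -m crank '[[[-24,0,-18,0],[-24,0,-18,0],[-24,0,-18,0],[-24,0,-18,0],[-24,0,-18,0],[-24,0,-18,0],[-24,0,-18,0],[-24,0,-18,0],[-24,0,-18,0],[-24,0,-18,0],[-24,0,-18,0],[-24,0,-18,0]]]'; python3 -c "
from kin import *
from station import arm; s=arm.get_state(); R=E('xyz',s['ee_rot']); z=R[:,2]; print(s['q'].round(3),R[:,1].round(3),'tilt',np.degrees(np.arccos(-z[2])),'psi',np.degrees(np.arctan2(z[1],z[0])))"
```

```text
t: 7.7
eef_pos: [0.0386, 0.7597, 0.4985]
ee_rot: [-3.069, -0.095, -2.1]
force: [0.5, 1.5, 1.2]
width: 0.0876
gripper_force: 0.0
t: 9.2
eef_pos: [0.1839, 0.8007, 0.4772]
ee_rot: [-3.075, -0.048, -2.097]
force: [1.1, -0.3, 0.3]
width: 0.0877
gripper_force: 0.0
[ 1.596  0.767  1.251  0.038 -2.13  -2.101] [-0.865  0.498 -0.067] tilt 4.721014917235311 psi -65.78051834836238
```

```bash
cat > ti.py <<'E'
from kin import *
from station import arm; s=arm.get_state(); R=E('xyz',s['ee_rot']); z=R[:,2]; print(s['t'],s['q'].round(3),s['eef_pos'].round(3),R[:,1].round(3),'tilt',np.degrees(np.arccos(-z[2])).round(1),'psi',np.degrees(np.arctan2(z[1],z[0])).round(0))
E
python3 -m crank '[[[-10,0,-2,0],[-10,0,-2,0]]]'>/dev/null; python3 ti.py;python3 -m crank '[[[-20,0,-4,0],[-20,0,-4,0],[-20,0,-4,0],[-20,0,-4,0]]]' >/dev/null; python3 ti.py
```

```text
9.45 [ 1.554  0.81   1.251  0.058 -2.043 -2.051] [0.225 0.834 0.444] [-0.865  0.498 -0.061] tilt 3.5 psi -33.0
9.95 [ 1.491  0.88   1.25   0.077 -1.921 -1.986] [0.289 0.877 0.387] [-0.865  0.499 -0.057] tilt 4.3 psi 10.0
```

```bash
for i in 1 2; do python3 -m crank '[[[-10,1,-8,0],[-10,1,-8,0]]]' >/dev/null; python3 ti.py; done; for i in 1 2; do python3 -m crank '[[[-10,1,-8,0]]]' >/dev/null; python3 ti.py; done
```

```text
10.2 [ 1.492  0.856  1.252  0.099 -1.891 -1.977] [0.297 0.882 0.414] [-0.865  0.498 -0.053] tilt 6.9 psi 34.0
10.45 [ 1.493  0.832  1.252  0.118 -1.862 -1.969] [0.303 0.885 0.441] [-0.866  0.498 -0.048] tilt 9.7 psi 44.0
10.575 [ 1.495  0.818  1.25   0.133 -1.836 -1.965] [0.307 0.89  0.457] [-0.866  0.497 -0.046] tilt 11.9 psi 47.0
10.7 [ 1.498  0.802  1.251  0.149 -1.811 -1.962] [0.31  0.894 0.478] [-0.867  0.497 -0.044] tilt 14.4 psi 50.0
```

```bash
for i in 1 2 3 4 5 6; do python3 -m crank '[[[-10,1,-6,0]]]' >/dev/null; done;  python3 ti.py;  for i in 1 2 3; do python3 -m crank '[[[-10,1,-4,0]]]' >/dev/null; done;  python3 ti.py
```

```text
11.45 [ 1.52   0.723  1.251  0.247 -1.64  -1.952] [0.326 0.921 0.595] [-0.87   0.493 -0.031] tilt 29.5 psi 57.0
11.825 [ 1.53   0.695  1.25   0.298 -1.542 -1.952] [0.332 0.937 0.652] [-0.871  0.49  -0.026] tilt 37.2 psi 59.0
```

```bash
for i in 1 2 3; do python3 -m crank '[[[-10,1,-3,0]]]' >/dev/null; done;  python3 ti.py; python3 - <<'E'
from kin import *
from station import arm
s=arm.get_state(); R=E('xyz',s['ee_rot']); q=s['q']; z=R[:,2]
G=np.array([.4695,-.2228,.06])+.0188*z; pre=G-.1*z
x0=s['eef_pos']
for t in([.42,.2,.5],[.40,-.25,.40],pre,G):
    t=np.array(t); n=int(np.linalg.norm(t-x0)/.0625)+1; sp=0
    for k in range(1,n+1):
        qn=ik(q,x0+(t-x0)*k/n,R); sp=max(sp,abs(qn-q).max()); q=qn
    print(t.round(3),n,q.round(2),np.round(err(q,t,R),1),"max dq",round(sp,2),(R.T@(t-x0)/.025).round(2)); x0=t
E
```

```text
12.2 [ 1.542  0.668  1.25   0.35  -1.441 -1.957] [0.336 0.949 0.714] [-0.873  0.487 -0.022] tilt 45.0 psi 60.0
[0.42 0.2  0.5 ] 13 [ 0.56 -0.42 -0.23 -0.38 -1.07 -1.  ] [0. 0.] max dq 0.46 [ 23.66 -17.34 -11.06]
[ 0.4  -0.25  0.4 ] 8 [-0.81  0.11  0.12 -0.77 -1.78  0.23] [0. 0.] max dq 0.27 [14.34 -7.97 -8.45]
[ 0.44  -0.272  0.117] 5 [-0.79  0.43 -0.13 -0.78 -1.35  0.61] [0. 0.] max dq 0.09 [ 8.02 -1.61  8.02]
[ 0.476 -0.211  0.047] 2 [-0.69  0.5  -0.21 -0.86 -1.18  0.66] [0. 0.] max dq 0.08 [0. 0. 4.]
```

```bash
python3 -m crank '[[[23.7,-17.3,-11,0],[23.7,-17.3,-11,0],[23.7,-17.3,-11,0],[23.7,-17.3,-11,0],[23.7,-17.3,-11,0],[23.7,-17.3,-11,0],[23.7,-17.3,-11,0],[23.7,-17.3,-11,0],[23.7,-17.3,-11,0],[23.7,-17.3,-11,0],[23.7,-17.3,-11,0],[23.7,-17.3,-11,0]]]' ; python3 -c "
from kin import *
from station import arm; s=arm.get_state(); print(s['q'].round(2),rel(s,[.40,-.25,.40]))"
```

```text
t: 13.7
eef_pos: [0.4093, 0.2751, 0.5222]
ee_rot: [-3.109, 0.787, -2.054]
force: [2.5, -1.3, -0.0]
width: 0.0877
gripper_force: 0.0
[ 0.92 -0.45 -0.3  -0.11 -0.94 -1.38] (array([16.72, -9.74, -9.53]), 9, None)
```

```bash
python3 -m crank '[[[16.7,-9.7,-9.5,0],[16.7,-9.7,-9.5,0],[16.7,-9.7,-9.5,0],[16.7,-9.7,-9.5,0],[16.7,-9.7,-9.5,0],[16.7,-9.7,-9.5,0],[16.7,-9.7,-9.5,0],[16.7,-9.7,-9.5,0],[16.7,-9.7,-9.5,0],[16.7,-9.7,-9.5,0],[16.7,-9.7,-9.5,0]]]' ; python3 - <<'E'
from h import *
from kin import *
s=arm.get_state(); R=E('xyz',s['ee_rot']); print(s['q'].round(2),R[:,1])
im,X=cloud("wrist"); cv2.imwrite("pics/w1.png",im[...,::-1])
Z=X[...,2]; near=np.hypot(X[...,0]-.47,X[...,1]+.223)<.1
hsv=cv2.cvtColor(im,cv2.COLOR_RGB2HSV); nb=~((hsv[...,0]>100)&(hsv[...,0]<130)&(hsv[...,1]>120))
for lo_,hi_ in((.02,.032),(.068,.085)):
    P=X[near&nb&(Z>lo_)&(Z<hi_)]; 
    if len(P)>10: print(len(P),np.median(P,0).round(4),rect(P))
G=np.array([.4695,-.2228,.06])+.0188*R[:,2]
print(rel(s,G-.1*R[:,2],toolR(60.4,45,-1,-29.6)))
E
```

```text
t: 15.08
eef_pos: [0.3991, -0.2507, 0.3975]
ee_rot: [-3.118, 0.783, -2.067]
force: [0.7, 0.9, -0.2]
width: 0.0878
gripper_force: 0.0
[-0.81  0.11  0.11 -0.76 -1.77  0.23] [-0.87132985  0.49040806 -0.01685909]
67 [ 0.4733 -0.2101  0.0741] ([array([ 473.9, -210.3]), array([ 4.6, 18.4])], 57.3)
(array([ 7.88, -1.68,  8.  ]), 5, (array([-0.52, -0.12,  0.84]), np.float64(0.17)))
```

View pics/w1.png

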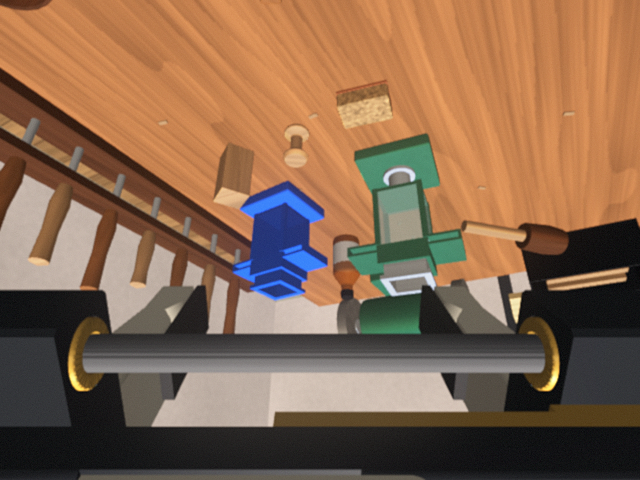

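The frame shows the green dispenser (400,230), the blue one (282,240) and the sander, and the chute is below view. The handle-top strip in the depth data agrees with the top camera to about 3 mm, so I'll descend and grasp.

```bash
python3 -m crank '[[[7.9,-1.7,8,0.17],[7.9,-1.7,8,0.17],[7.9,-1.7,8,0.17],[7.9,-1.7,8,0.17],[7.9,-1.7,8,0.17],[7.9,-1.7,8,0.17]]]' - 15; python3 - <<'E'
from h import *
from kin import *
s=arm.get_state(); R=E('xyz',s['ee_rot'])
im,X=cloud("top"); cv2.imwrite("pics/t1.png",cv2.resize(im[180:380,330:530],(600,600))[...,::-1])
G=np.array([.4695,-.2228,.06])+.0188*R[:,2]
print(rel(s,G))
E
```

```text
t: 15.88
eef_pos: [0.4417, -0.2685, 0.1188]
ee_rot: [-3.131, 0.784, -2.081]
force: [-0.0, -0.3, 0.2]
width: 0.0879
gripper_force: 0.0
(array([ 0.15, -0.04,  3.93]), 2, None)
```

View pics/t1.png

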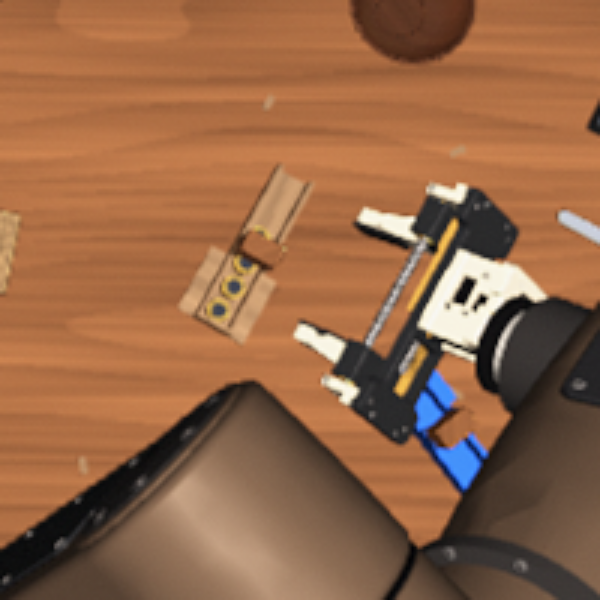

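The fingers straddle the pale handle (265,250 in the crop) square-on, and the blue chute is clear below the gripper body. I'll advance and close.

```bash
python3 -m crank '[[[0.15,0,2,0],[0.15,0,3.9,0],[0.15,0,3.9,0],[0.15,0,3.9,0]]]' && python3 -m crank '[[[0,0,0,0],[0,0,0,0],[0,0,0,0],[0,0,0,0],[0,0,0,0],[0,0,0,0],[0,0,0,0]]]' 1 40
```

```text
t: 16.42
eef_pos: [0.4765, -0.2138, 0.0508]
ee_rot: [-3.12, 0.782, -2.073]
force: [0.5, 0.3, -0.5]
width: 0.0877
gripper_force: 0.0
t: 17.3
eef_pos: [0.4754, -0.2128, 0.0484]
ee_rot: [-3.127, 0.783, -2.079]
force: [-1.4, 1.2, -0.2]
width: 0.0233
gripper_force: 0.5
```

```bash
python3 -m crank '[[[0,0,0,0],[0,0,0,0],[0,0,0,0]]]'; python3 - <<'E'
from h import *
from kin import *
s=arm.get_state(); R=E('xyz',s['ee_rot']); print(s['q'].round(3),s['moment'].round(3), R.round(3).tolist())
im,X=cloud("top"); Z=X[...,2]
b=np.hypot(X[...,0]-.47,X[...,1]+.22)<.1; hsv=cv2.cvtColor(im,cv2.COLOR_RGB2HSV)
P=X[b&(Z>.02)&(Z<.032)&(hsv[...,1]>40)]; print(len(P),rect(P))
print("up .25:",(R.T@[0,0,.25]/.025).round(2))
E
```

```text
t: 17.68
eef_pos: [0.4752, -0.2126, 0.0484]
ee_rot: [-3.127, 0.784, -2.079]
force: [-1.9, 0.3, 1.4]
width: 0.0198
gripper_force: 40.0
[-0.687  0.497 -0.213 -0.852 -1.184  0.643] [-1.335  2.003  0.669] [[-0.345, -0.868, 0.356], [-0.619, 0.496, 0.609], [-0.706, -0.01, -0.708]]
146 ([array([ 476.2, -226.2]), array([ 34.3, 148. ])], 60.0)
up .25: [-7.06 -0.1  -7.08]
```

```bash
cat > plan.py <<'E'
from kin import *
SY=np.radians(-7.3); Sc=np.array([.478,.164]); SR=E('z',SY)
# grasp constants
R0=np.array([[-.345,-.868,.356],[-.619,.496,.609],[-.706,-.010,-.708]]); U,_,V=np.linalg.svd(R0); R0=U@V
cx=np.array([.868,-.496,0]); cx/=np.linalg.norm(cx); C0=np.c_[cx,np.cross([0,0,1],cx),[0,0,1]]
g2t=C0@np.array([0,.0113,-.0076])   # handle centre -> TCP, world at grasp
TC=R0.T@C0; toff=R0.T@g2t
g=np.arange(-.035,.0351,.001); gx,gy=np.meshgrid(g,g); m=np.maximum(abs(gx),abs(gy))>=.025
ring=(SR[:2,:2]@np.c_[gx[m],gy[m]].T).T+Sc
def pose(phi,tip,press,rim):
    "tool pose with nose tip at stand-frame xy tip and neck pressed by press"
    R=R0@E('z',np.radians(phi)); C=R@TC; t=np.r_[Sc+SR[:2,:2]@tip,0]
    n=C[:,2]; d=ring-t[:2]; h=-(d@n[:2])/n[2]      # plane height over ring rel. tip
    p=np.c_[d,h]@C                                   # in chute coords from tip
    ok=(p[:,0]<0)&(p[:,0]>-.15)&(abs(p[:,1])<.017)
    tz=rim-press-h[ok].min(); t[2]=tz
    grip=t-C@[.08,0,-.056]
    return grip+R@toff,R,C,tz-(rim-press),p[ok][h[ok].argmin()]
E
python3 - <<'E'
from plan import *
from station import arm
s=arm.get_state(); q=s['q']; x0=s['eef_pos']
for phi,tip in((0,(0,.017)),)+tuple((f,(0,.017)) for f in range(0,71,10)):
    x,R,C,dz,pc=pose(phi,np.array(tip),.009,.2236)
    for k in range(1,9): q=ik(q,x0+(x-x0)*k/8,R,)
    x0=x
    print(phi,x.round(3),"q",q.round(2),np.round(err(q,x,R),1),"head",np.degrees(np.arctan2(C[1,0],C[0,0])).round(0),"pitch",np.degrees(np.arcsin(-C[2,0])).round(1),"roll",np.degrees(np.arcsin(C[2,1])).round(1),"tipdz",round(dz*1e3,1),"contact",(pc*1e3).round(0), "shift",(R0.T@(x-pose(0,np.array([0,.017]),.009,.2236)[0])/.025).round(2))
x=pose(0,np.array([0,.017]),-.05,.2236)[0]
print("above",x, rel(s,x), rel(s,s['eef_pos']+[0,0,x[2]-s['eef_pos'][2]]))
E
```

```text
0 [0.416 0.23  0.263] q [ 0.62 -0.3  -0.62 -0.56 -0.58 -0.77] [0. 0.] head -30.0 pitch 0.0 roll -0.0 tipdz 0.0 contact [-31. -16.  -0.] shift [0. 0. 0.]
0 [0.416 0.23  0.263] q [ 0.62 -0.3  -0.62 -0.56 -0.58 -0.77] [0. 0.] head -30.0 pitch 0.0 roll -0.0 tipdz 0.0 contact [-31. -16.  -0.] shift [0. 0. 0.]
10 [0.428 0.234 0.272] q [ 0.6  -0.28 -0.59 -0.56 -0.6  -0.93] [0. 0.] head -37.0 pitch 7.0 roll -0.4 tipdz 0.1 contact [-0. 17. -0.] shift [-0.53 -0.35 -0.  ]
20 [0.442 0.236 0.281] q [ 0.57 -0.26 -0.55 -0.57 -0.63 -1.08] [0. 0.] head -44.0 pitch 14.0 roll -1.6 tipdz 0.4 contact [-0. 14.  0.] shift [-0.99 -0.78 -0.01]
30 [0.456 0.236 0.288] q [ 0.54 -0.23 -0.51 -0.59 -0.66 -1.23] [0. 0.] head -52.0 pitch 20.7 roll -3.6 tipdz 1.0 contact [-0. 16.  0.] shift [-1.39 -1.28 -0.03]
40 [0.471 0.233 0.294] q [ 0.5  -0.2  -0.47 -0.61 -0.7  -1.36] [0. 0.] head -60.0 pitch 27.1 roll -6.5 tipdz 1.5 contact [-1. 16. -0.] shift [-1.69 -1.84 -0.04]
50 [0.485 0.228 0.298] q [ 0.45 -0.18 -0.43 -0.63 -0.73 -1.49] [0. 0.] head -70.0 pitch 32.9 roll -10.0 tipdz 2.7 contact [-0. 16.  0.] shift [-1.9  -2.45 -0.08]
60 [0.499 0.222 0.301] q [ 0.41 -0.15 -0.39 -0.65 -0.76 -1.62] [0. 0.] head -80.0 pitch 37.9 roll -14.1 tipdz 3.7 contact [-1. 17. -0.] shift [-2.   -3.07 -0.1 ]
70 [0.513 0.213 0.3  ] q [ 0.36 -0.12 -0.37 -0.67 -0.79 -1.75] [0. 0.] head -92.0 pitch 41.8 roll -18.8 tipdz 3.3 contact [-3. 16.  0.] shift [-1.96 -3.7  -0.09]
above [0.41630702 0.23036447 0.322     ] (array([-17.88,  10.72,   2.21]), 9, None) (array([-7.72, -0.11, -7.75]), 5, None)
```

```bash
python3 -m crank '[[[-0.2,0,-0.2,0],[-0.6,0,-0.6,0],[-1.3,0,-1.3,0],[-2.1,0,-2.1,0],[-3.1,0,-3.1,0],[-4.1,0,-4.1,0],[-5.1,0,-5.1,0],[-6,-0.1,-6,0],[-6.8,-0.1,-6.8,0],[-7.4,-0.1,-7.4,0],[-7.7,-0.1,-7.7,0],[-7.7,-0.1,-7.7,0]]]'; python3 - <<'E'
from plan import *
from h import *
s=arm.get_state(); x=pose(0,np.array([0,.017]),-.05,.2236)[0]; print(rel(s,x,R0))
im,_=arm.grab_frame("scene"); cv2.imwrite("pics/s2.png",cv2.resize(im[100:280,180:420],(800,600))[...,::-1])
E
```

```text
t: 19.23
eef_pos: [0.4754, -0.2122, 0.321]
ee_rot: [-3.125, 0.783, -2.078]
force: [0.0, 0.3, -2.3]
width: 0.0198
gripper_force: 40.0
(array([-10.18,  10.83,   9.9 ]), 8, (array([-0.07, -0.02,  0.06]), np.float64(0.01)))
```

View pics/s2.png

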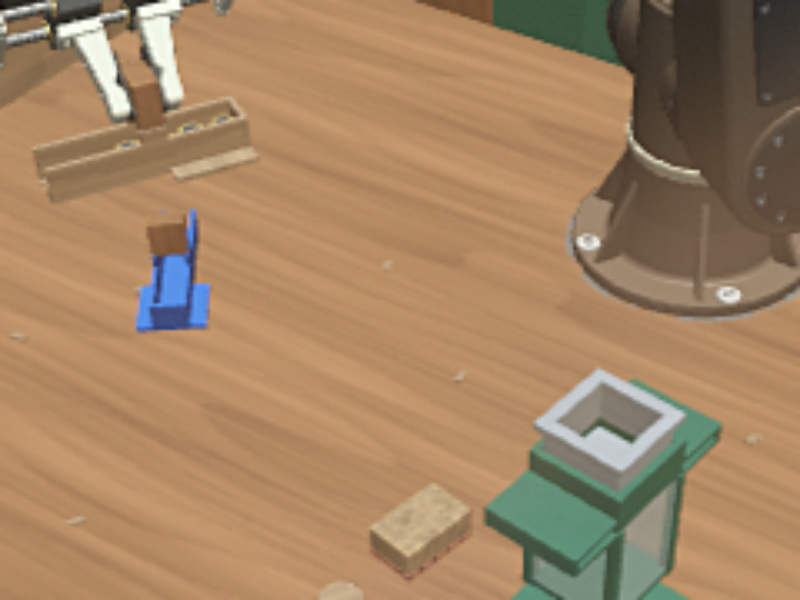

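The chute (150,150) is held level with the ferrules in it, and the dispenser's mouth (610,420) is open. Next I'll carry it gently to above the mouth.

```bash
python3 -m crank '[[[-0.17,0.18,0.17,0],[-0.5,0.54,0.5,0],[-1,1.1,1,0],[-1.7,1.8,1.65,0],[-2.5,2.7,2.4,0],[-3.3,3.5,3.2,0],[-4.1,4.35,4,0],[-4.9,5.2,4.75,0],[-5.7,6.05,5.55,0],[-6.5,6.9,6.3,0],[-7.25,7.75,7.1,0],[-8,8.55,7.8,0]]]' >/dev/null; python3 -m crank '[[[-0.65,0.7,0.65,0],[-1.2,1.3,1.2,0],[-1.6,1.75,1.6,0],[-1.9,2.05,1.9,0],[-2.1,2.25,2.05,0],[-2.15,2.28,2.1,0],[-2.15,2.28,2.1,0],[-2.15,2.28,2.1,0]]]'; python3 - <<'E'
from plan import *
from station import arm
s=arm.get_state(); x=pose(0,np.array([0,.017]),0,.2236)[0]; print(rel(s,x,R0),s['eef_pos']-x,s['force'].round(2))
E
```

```text
t: 21.78
eef_pos: [0.4159, 0.2296, 0.3214]
ee_rot: [-3.127, 0.783, -2.079]
force: [-0.5, -0.5, -2.0]
width: 0.0201
gripper_force: 40.0
(array([1.37, 0.02, 1.42]), 1, (array([-0.04, -0.  ,  0.01]), np.float64(0.0))) [-0.0003844  -0.00074199  0.04937328] [-0.47 -0.49 -2.  ]
```

```bash
python3 -m crank '[[[0.2,0,0.2,0],[0.5,0,0.5,0],[0.8,0.01,0.8,0],[1,0.01,1,0],[1.1,0.01,1.1,0],[1.13,0.01,1.13,0],[1.13,0.01,1.13,0]]]'; python3 - <<'E'
from h import *
s=arm.get_state(); print(s['force'].round(2))
a,_=arm.grab_frame("scene"); b,_=arm.grab_frame("top")
cv2.imwrite("pics/s3.png",np.hstack([cv2.resize(a[150:290,290:430],(400,400)),cv2.resize(b[200:300,200:300],(400,400))])[...,::-1])
E
```

```text
t: 22.65
eef_pos: [0.4163, 0.2298, 0.2818]
ee_rot: [-3.126, 0.784, -2.079]
force: [-0.1, -0.7, -2.6]
width: 0.0196
gripper_force: 40.0
[-0.12 -0.74 -2.64]
```

View pics/s3.png

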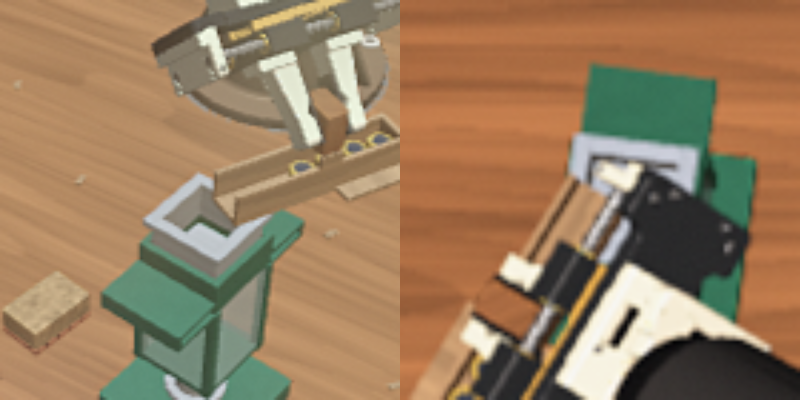

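```bash
python3 -m crank '[[[0.06,0,0.06,0],[0.11,0,0.11,0],[0.17,0,0.17,0],[0.17,0,0.17,0]]]' |sed -n '2p;4p'; for i in 1 2 3; do python3 -m crank '[[[0.03,0,0.03,0],[0.057,0,0.057,0],[0.057,0,0.057,0]]]'|sed -n '2p;4p'; done
```

```text
eef_pos: [0.4162, 0.2296, 0.2752]
force: [0.0, -0.2, -2.9]
eef_pos: [0.4162, 0.2297, 0.2734]
force: [-1.1, -0.2, -2.4]
eef_pos: [0.4162, 0.2297, 0.2713]
force: [0.8, -0.1, -2.5]
eef_pos: [0.4164, 0.2298, 0.2698]
force: [-0.9, -0.8, 0.5]
```

```bash
for i in 1 2 3; do python3 -m crank '[[[0.035,0,0.035,0],[0.07,0,0.07,0],[0.07,0,0.07,0]]]'|sed -n '1,2p;4p'; done
```

```text
t: 24.75
eef_pos: [0.4165, 0.2298, 0.2672]
force: [-2.6, 0.9, 1.6]
t: 25.12
eef_pos: [0.4165, 0.2297, 0.2646]
force: [-1.6, 0.6, -0.1]
t: 25.5
eef_pos: [0.4165, 0.2297, 0.2621]
force: [-2.0, 1.5, 2.2]
```

```bash
python3 - <<'E'
from plan import *
from station import arm
s=arm.get_state(); t=np.array([0,.017]); x0=pose(0,t,.009,.2226)[0]; print(rel(s,x0,R0))
for f in range(5,66,5):
    x,R,C,dz,_=pose(f,t,.009,.2226); print(f/5,(R0.T@(x-x0)/.025).round(3), (x-x0).round(4), np.degrees(np.arcsin(-C[2,0])).round(1))
E
```

```text
(array([-0.01,  0.02,  0.02]), 1, (array([-0.04,  0.01,  0.03]), np.float64(0.01)))
1.0 [-0.271 -0.161 -0.   ] [0.0058 0.0022 0.0048] 3.5
2.0 [-0.528 -0.345 -0.002] [0.012  0.0039 0.0094] 7.0
3.0 [-0.772 -0.551 -0.007] [0.0186 0.005  0.0139] 10.5
4.0 [-0.994 -0.777 -0.01 ] [0.0254 0.0056 0.0179] 14.0
5.0 [-1.203 -1.021 -0.019] [0.0324 0.0057 0.0218] 17.4
6.0 [-1.388 -1.281 -0.027] [0.0396 0.0052 0.0253] 20.7
7.0 [-1.547 -1.556 -0.033] [0.0468 0.0041 0.0283] 23.9
8.0 [-1.686 -1.844 -0.043] [0.0542 0.0026 0.031 ] 27.1
9.0 [-1.812 -2.141 -0.064] [0.0615 0.0005 0.0336] 30.0
10.0 [-1.9   -2.447 -0.075] [ 0.0688 -0.0021  0.0355] 32.9
11.0 [-1.965 -2.758 -0.089] [ 0.076  -0.0052  0.0369] 35.5
12.0 [-2.003 -3.072 -0.104] [ 0.083  -0.0087  0.038 ] 37.9
13.0 [-1.995 -3.387 -0.101] [ 0.0898 -0.0127  0.0379] 40.0
```

```bash
python3 -m crank '[[[-0.14,-0.08,0,0.5],[-0.27,-0.16,0,1],[-0.4,-0.25,0,1.5],[-0.53,-0.345,0,2],[-0.53,-0.345,0,2],[-0.53,-0.345,0,2]]]'|sed -n '1,6p'; python3 - <<'E'
from plan import *
from station import arm
s=arm.get_state(); t=np.array([0,.017]); x,R,_,_,_=pose(10,t,.009,.2226); print(rel(s,x,R),(s['eef_pos']-x)*1e3)
for f in range(15,66,5):
    y=pose(f,t,.009,.2226)[0]; print((f-10)/5,(R.T@(y-x)/.025).round(2))
E
```

```text
t: 26.25
eef_pos: [0.4284, 0.2335, 0.2714]
ee_rot: [2.986, 0.771, -2.322]
force: [-2.5, 1.5, 2.3]
width: 0.0196
gripper_force: 40.0
(array([-0.02,  0.02,  0.02]), 1, (array([-0.04,  0.  ,  0.09]), np.float64(0.02))) [ 0.02600675 -0.74308361 -0.01726115]
1.0 [-0.28 -0.16 -0.01]
2.0 [-0.53 -0.34 -0.01]
3.0 [-0.78 -0.55 -0.02]
4.0 [-1.01 -0.77 -0.03]
5.0 [-1.21 -1.02 -0.03]
6.0 [-1.4  -1.27 -0.04]
7.0 [-1.58 -1.55 -0.06]
8.0 [-1.72 -1.83 -0.07]
9.0 [-1.83 -2.13 -0.09]
10.0 [-1.93 -2.43 -0.1 ]
11.0 [-1.97 -2.74 -0.1 ]
```

```bash
python3 -m crank '[[[-0.14,-0.08,0,0.5],[-0.28,-0.16,-0.01,1],[-0.41,-0.25,-0.01,1.5],[-0.53,-0.34,-0.01,2],[-0.66,-0.44,-0.02,2.5],[-0.78,-0.55,-0.02,3],[-0.78,-0.55,-0.02,3]]]'|sed -n '1,6p'; python3 - <<'E'
from plan import *
from station import arm
s=arm.get_state(); t=np.array([0,.017]); x,R,_,_,_=pose(25,t,.009,.2226); print(rel(s,x,R),(s['eef_pos']-x)*1e3)
for f in range(30,71,5):
    y=pose(f,t,.009,.2226)[0]; print((f-25)/5,(R.T@(y-x)/.025).round(2))
E
```

```text
t: 27.12
eef_pos: [0.4493, 0.235, 0.2839]
ee_rot: [2.755, 0.7, -2.665]
force: [-1.7, 0.4, 2.2]
width: 0.0195
gripper_force: 40.0
(array([0.  , 0.04, 0.02]), 1, (array([-0.08,  0.02, -0.01]), np.float64(-0.0))) [ 0.58579754 -1.0465317   0.10733545]
1.0 [-0.28 -0.16 -0.01]
2.0 [-0.54 -0.34 -0.01]
3.0 [-0.79 -0.54 -0.02]
4.0 [-1.03 -0.76 -0.04]
5.0 [-1.23 -1.   -0.06]
6.0 [-1.42 -1.25 -0.07]
7.0 [-1.59 -1.52 -0.08]
8.0 [-1.72 -1.81 -0.08]
9.0 [-1.82 -2.11 -0.08]
```

```bash
python3 -m crank '[[[-0.14,-0.08,0,0.5],[-0.28,-0.16,-0.01,1],[-0.41,-0.25,-0.01,1.5],[-0.54,-0.34,-0.01,2],[-0.67,-0.44,-0.02,2.5],[-0.79,-0.54,-0.02,3],[-0.91,-0.65,-0.03,3.5],[-1.03,-0.76,-0.04,4],[-1.03,-0.76,-0.04,4]]]'|sed -n '1,6p'; python3 -m crank '[[[-0.14,-0.08,-0.01,0.5],[-0.27,-0.17,-0.02,1],[-0.4,-0.26,-0.03,1.5],[-0.53,-0.35,-0.03,2],[-0.65,-0.45,-0.04,2.5],[-0.77,-0.56,-0.04,3],[-0.77,-0.56,-0.04,3],[-0.77,-0.56,-0.04,3]]]'|sed -n '1,6p'; python3 - <<'E'
from plan import *
from h import *
s=arm.get_state(); t=np.array([0,.017]); x,R,C,_,_=pose(60,t,.009,.2226); print(rel(s,x,R),(s['eef_pos']-x)*1e3)
a,_=arm.grab_frame("scene"); b,_=arm.grab_frame("wrist")
cv2.imwrite("pics/s4.png",np.hstack([cv2.resize(a[140:320,270:450],(400,400)),cv2.resize(b,(400,400))])[...,::-1])
E
```

```text
t: 28.25
eef_pos: [0.4784, 0.2298, 0.2955]
ee_rot: [2.535, 0.531, -3.041]
force: [-1.5, -1.6, 1.5]
width: 0.0198
gripper_force: 40.0
t: 29.25
eef_pos: [0.4996, 0.2199, 0.2992]
ee_rot: [2.435, 0.371, 3.013]
force: [0.4, -2.6, 2.3]
width: 0.0195
gripper_force: 40.0
(array([0.01, 0.07, 0.02]), 1, (array([-0.05,  0.05,  0.06]), np.float64(0.01))) [ 0.20042648 -1.73580176 -0.73461436]
```

View pics/s4.png

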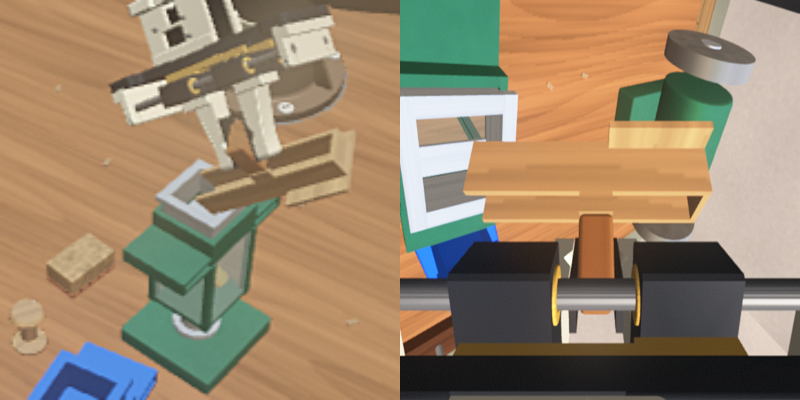

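```bash
python3 -m crank '[[[-0.12,-0.14,0,0.5],[-0.2,-0.27,0,1],[-0.2,-0.27,0,1],[-0.2,-0.27,0,1],[-0.2,-0.27,0,1],[-0.2,-0.27,0,1]]]'|sed -n '1,6p'; python3 - <<'E'
from h import *
a,_=arm.grab_frame("scene")
print([ (round(r["score"],2),r["extent"]) for r in arm.recognise("ferrule0_center","scene")])
cv2.imwrite("pics/s5.png",np.hstack([cv2.resize(a[240:300,330:390],(400,400),interpolation=cv2.INTER_CUBIC),cv2.resize(a[190:250,350:440],(400,400),interpolation=cv2.INTER_CUBIC)])[...,::-1])
E
```

```text
t: 30.1
eef_pos: [0.5048, 0.2142, 0.2969]
ee_rot: [2.411, 0.313, 2.943]
force: [-0.1, -3.6, 2.4]
width: 0.0194
gripper_force: 40.0
[]
```

View pics/s5.png

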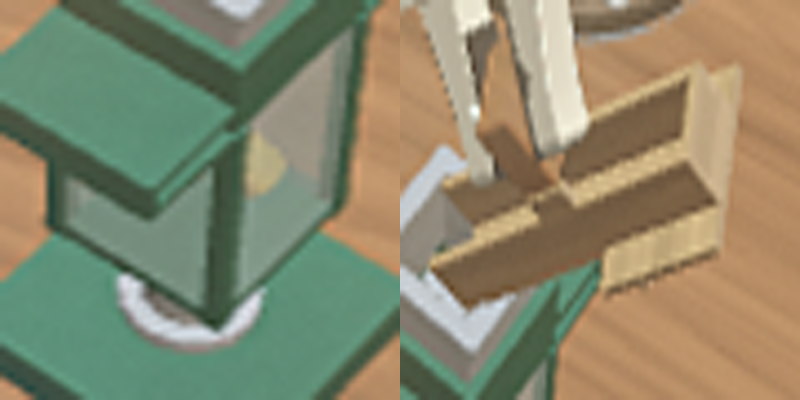

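```bash
python3 - <<'E'
from h import *
from plan import *
s=arm.get_state(); R=E('xyz',s['ee_rot']); C=R@TC; g=s['eef_pos']-R@toff
for n in("top","scene"):
    im,X=cloud(n); p=(X-g)@C; p[...,2]+=.056
    for lab,(a,b) in {"floor":(-.004,.009),"ferr":(.013,.024)}.items():
        m=(abs(p[...,1])<.010)&(p[...,2]>a)&(p[...,2]<b)&(p[...,0]>-.066)&(p[...,0]<.078)
        print(n,lab,m.sum(),np.histogram(p[m][:,0]*1e3,bins=range(-70,91,20))[0], np.median(im[m],0) if m.any() else "")
    q=(X-np.r_[Sc,.03])@SR; m=(abs(q[...,0])<.031)&(abs(q[...,1])<.031)&(q[...,2]>.005)&(q[...,2]<.2)
    hsv=cv2.cvtColor(im,cv2.COLOR_RGB2HSV); br=m&(hsv[...,0]>18)&(hsv[...,0]<32)&(hsv[...,1]>90); print("brass in mag col",br.sum(),np.median(q[br],0) if br.any() else "")
E
```

```text
top floor 30 [ 2 27  1  0  0  0  0  0] [201. 154. 101.]
top ferr 1 [1 0 0 0 0 0 0 0] [200. 154. 107.]
brass in mag col 0 
scene floor 1 [0 0 0 0 0 0 1 0] [204. 179. 132.]
scene ferr 0 [0 0 0 0 0 0 0 0] 
brass in mag col 4 [-0.010473    0.01063828  0.19495873]
```

```bash
python3 - <<'E'
from plan import *
from station import arm
s=arm.get_state(); t=np.array([0,.017]); x,R,_,_,_=pose(65,t,.009,.2226); print(rel(s,x,R))
for f in range(55,-1,-5):
    y=pose(f,t,.008,.2226)[0]; print((f-65)/5,(R.T@(y-s['eef_pos'])/.025).round(2))
E
```

```text
(array([-0.06,  0.18,  0.02]), 1, (array([-0.03,  0.02,  0.05]), np.float64(0.01)))
-2.0 [0.51 0.44 0.  ]
-3.0 [0.82 0.51 0.02]
-4.0 [1.14 0.56 0.03]
-5.0 [1.46 0.58 0.05]
-6.0 [1.78 0.57 0.06]
-7.0 [2.09 0.54 0.07]
-8.0 [2.41 0.48 0.07]
-9.0 [2.72 0.4  0.08]
-10.0 [3.02 0.29 0.09]
-11.0 [3.31 0.16 0.09]
-12.0 [3.58 0.   0.09]
-13.0 [ 3.84 -0.17  0.09]
```

```bash
python3 -m crank '[[[0.22,0.2,0,-1],[0.5,0.38,0,-2],[0.82,0.45,0.02,-3],[1.14,0.5,0.03,-4],[1.46,0.52,0.05,-5],[1.78,0.52,0.06,-6],[2.09,0.48,0.07,-7],[2.41,0.42,0.07,-8],[2.72,0.34,0.08,-9],[3.02,0.24,0.09,-10],[3.31,0.1,0.09,-11],[3.58,-0.06,0.09,-12]]]'|sed -n '1,6p'; python3 - <<'E'
from h import *
from plan import *
s=arm.get_state(); R=E('xyz',s['ee_rot']); C=R@TC; g=s['eef_pos']-R@toff
x=pose(0,np.array([0,.017]),-.06,.2226)[0]
print(rel(s,x,R0))
a,X=cloud("scene"); p=(X-g)@C; p[...,2]+=.056
m=(abs(p[...,1])<.010)&(p[...,2]>.013)&(p[...,2]<.024)&(abs(p[...,0])<.066); print(m.sum())
cv2.imwrite("pics/s6.png",np.hstack([cv2.resize(a[165:245,330:450],(400,400),interpolation=cv2.INTER_CUBIC),cv2.resize(a[240:300,330:390],(400,400),interpolation=cv2.INTER_CUBIC)])[...,::-1])
E
```

```text
t: 31.8
eef_pos: [0.4232, 0.2318, 0.2681]
ee_rot: [3.075, 0.784, -2.196]
force: [2.7, -1.7, 3.0]
width: 0.0196
gripper_force: 40.0
(array([-1.63,  0.32, -1.91]), 2, (array([-0.12,  0.16, -4.74]), np.float64(-0.95)))
0
```

View pics/s6.png

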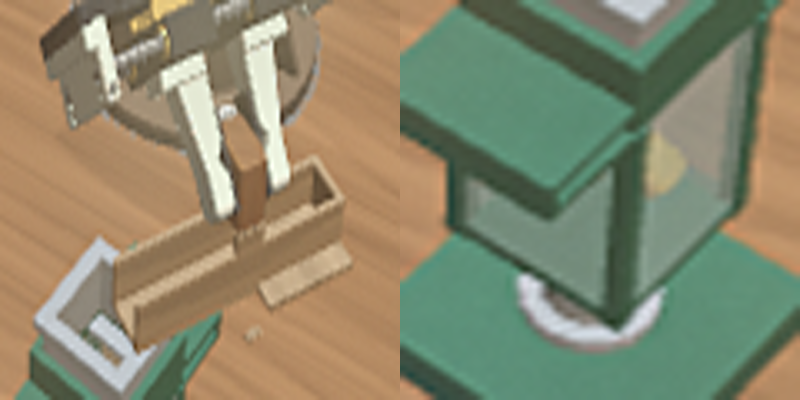

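The chute is level and empty (in the left part, around 240,230), and brass shows in the magazine (660,165). Now I'll lift off and carry the chute back to its spot.

```bash
python3 -m crank '[[[-0.5,0.1,-0.6,-0.3],[-1.6,0.3,-1.9,-0.95],[-1.6,0.3,-1.9,-0.95],[-1.6,0.3,-1.9,-0.95]]]'|sed -n '1,4p'; python3 - <<'E'
from plan import *
from station import arm
s=arm.get_state(); print(rel(s,[.4752,-.2126,.33],R0))
E
```

```text
t: 32.35
eef_pos: [0.4148, 0.2296, 0.3277]
ee_rot: [-3.135, 0.782, -2.088]
force: [-0.0, -0.7, -2.1]
(array([ 10.  , -10.91,  -9.98]), 8, (array([ 0.08, -0.08, -0.33]), np.float64(-0.07)))
```

```bash
python3 -m crank '[[[1,-1.1,-1,-0.07],[2.3,-2.5,-2.3,-0.07],[3.6,-3.9,-3.6,-0.07],[4.9,-5.3,-4.9,-0.07],[6.2,-6.8,-6.2,-0.07],[7.5,-8.2,-7.5,-0.07],[8.7,-9.5,-8.7,-0.07],[9.6,-10.5,-9.6,-0.07],[10,-10.9,-10,-0.07],[10,-10.9,-10,-0.07],[10,-10.9,-10,-0.07]]]'|sed -n '1,4p'; python3 - <<'E'
from plan import *
from station import arm
s=arm.get_state(); print(rel(s,[.4752,-.2126,.0535],R0))
E
```

```text
t: 33.72
eef_pos: [0.4757, -0.2118, 0.3315]
ee_rot: [-3.126, 0.784, -2.077]
force: [-0.8, 0.4, -1.9]
(array([7.88, 0.13, 7.85]), 5, (array([0.02, 0.04, 0.1 ]), np.float64(0.02)))
```

```bash
python3 -m crank '[[[1,0,1,0],[2.3,0,2.3,0],[3.6,0.1,3.6,0],[4.9,0.1,4.9,0],[6,0.1,6,0],[6.9,0.1,6.9,0],[7.5,0.1,7.5,0],[7.8,0.13,7.8,0],[7.85,0.13,7.85,0],[7.85,0.13,7.85,0]]]'|sed -n '1,4p';  python3 -m crank '[[[0.05,0,0.05,0],[0.1,0,0.1,0],[0.1,0,0.1,0]]]'|sed -n '1,4p'; python3 -m crank '[[[0.03,0,0.03,0],[0.04,0,0.04,0],[0.04,0,0.04,0]]]'|sed -n '1,4p'
```

```text
t: 34.98
eef_pos: [0.4761, -0.2137, 0.0552]
ee_rot: [-3.122, 0.783, -2.075]
force: [-0.9, 0.1, -2.2]
t: 35.35
eef_pos: [0.4757, -0.2135, 0.0508]
ee_rot: [-3.124, 0.783, -2.076]
force: [-0.1, 0.0, -2.6]
t: 35.72
eef_pos: [0.4756, -0.2134, 0.0493]
ee_rot: [-3.125, 0.783, -2.077]
force: [0.7, -0.2, -2.1]
```

```bash
python3 -m crank '[[[0.02,0,0.02,0],[0.03,0,0.03,0],[0.03,0,0.03,0]]]'|sed -n '2p;4p'; python3 -m crank '[[[0,0,0,0],[0,0,0,0],[0,0,0,0],[0,0,0,0],[0,0,0,0],[0,0,0,0],[0,0,0,0]]]' 0|sed -n '1,5p'; python3 -m crank '[[[0,0,-0.5,0],[0,0,-2,0],[0,0,-4,0],[0,0,-6,0],[0,0,-7,0],[0,0,-7,0],[0,0,-7,0],[0,0,-7,0]]]'|sed -n '1,5p'; python3 - <<'E'
from h import *
im,X=cloud("top"); Z=X[...,2]; hsv=cv2.cvtColor(im,cv2.COLOR_RGB2HSV)
b=np.hypot(X[...,0]-.475,X[...,1]+.226)<.1
for lo,hi in((.02,.033),(.066,.085)):
    P=X[b&(Z>lo)&(Z<hi)&(hsv[...,1]>40)]; 
    if len(P)>5: print(len(P),np.median(P,0).round(4),rect(P))
P=X[b&(Z>.02)&(Z<.033)]; A=np.c_[P[:,:2]-P[:,:2].mean(0),np.ones(len(P))]; print("slope",np.linalg.lstsq(A,P[:,2],rcond=None)[0].round(3))
for n in("mallet","oil","sander","blank","bowl","bobbin"):
    r=arm.recognise(n,"top")
    if r: l,t,w,h=map(int,r[0]["extent"]); print(n,[l,t,w,h])
E
```

```text
eef_pos: [0.4758, -0.2136, 0.0487]
force: [-0.2, -1.7, 3.1]
t: 36.98
eef_pos: [0.4757, -0.2135, 0.0483]
ee_rot: [-3.124, 0.783, -2.076]
force: [-0.1, 0.7, -0.4]
width: 0.0836
t: 37.98
eef_pos: [0.4132, -0.3192, 0.1716]
ee_rot: [-3.126, 0.784, -2.077]
force: [-0.1, -0.0, -1.1]
width: 0.0876
188 [ 0.4636 -0.2213  0.0271] ([array([ 475.7, -226.9]), array([ 34.9, 150.4])], 60.1)
115 [ 0.4716 -0.2242  0.075 ] ([array([ 471.5, -224.6]), array([34.1, 20.1])], 60.4)
slope [ 0.004 -0.006  0.027]
mallet [106, 280, 66, 69]
oil [168, 163, 27, 33]
sander [311, 246, 23, 32]
blank [389, 233, 45, 61]
bowl [444, 160, 44, 39]
bobbin [312, 204, 15, 22]
```

The chute stands flat and released, and the bystanders are where they started (the blank's detection is a false hit on the chute, and the arm never came near it). Handing in.

```bash
python3 -c "
from station import arm; print(arm.job_done())"
```

```text
the job is handed in; nothing more can be done
None
```

I handed the job in at about 38 s of the 69 s. The chute was tipped with the neck held down and came back empty. I saw brass in the magazine but could not count all four ferrules there. The chute stands flat and released on its original spot, with the dispenser not rammed (about 5 N at the neck) and the bystanders apparently unmoved.

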